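Latch the blue terminal box

ROBOT

A 7-joint arm with a two-finger parallel gripper is mounted at the origin on a cart in front of the work surface, level with it; the furniture and walls round the work are solid. World frame = base frame: x ahead of the robot, y to its left, z up, the work surface at z = 0. Lengths are in m, angles in rad, forces in N, time in s.
With the tool pointing down it reaches from about 0.4 to 0.85 m from the base axis. Payload 4.5 kg.
Tool frame: the origin (TCP) lies between the finger pads; the fingertips stand 11 mm ahead of it and the grasp point (between the pads) lies 8 mm behind it (r.tip_reach is the distance from the TCP to the fingertips, in m); x points along the fingers, y is the direction in which the jaws open and shut, and the axes are right-handed (so a half turn about x gives the same grasp; the last joint's range is limited). The gripper opens to 88 mm and grips with 3 to 60 N. Pads are 18 mm wide; open, the fingers measure 123 mm over their backs; the gripper's body (75 mm by 187 mm) begins 45 mm behind the grasp point.
Start: joints at [-1.269, 0.689, -0.195, 1.565, 0.157, 0.902, -0.215], TCP at [0.165, 0.603, 0.25] pointing down, gripper open.
Joint ranges: [-3.01, 3.01], [-0.46, 2.08], [-1.47, 1.51], [0.13, 2.56], [-1, 4.14], [0.04, 2.09], [-2.66, 2.66]. Speed limits (rad/s): [2.57, 2.57, 3.14, 3.14, 3.14, 3.14, 3.14].

INTERFACE

Orientations are given as a unit quaternion [x, y, z, w].
In Python, from plant import r gives the robot as it stands.
- The arm moves only by the tool drive_tool, never from a script. Its argument "deltas" is a list of rows, each a list of 3 entries, a list of its own where there are three numbers: the turn, a rotation vector about the tool's x, y, z in degrees, then the shift along the tool's x, y, z in cm, then the finger opening in cm, from 0 to 8.81. A call has 1 to 12 rows; each row shifts and turns the commanded pose from where the row before left it, along the tool's axes as they then stand; what a row does not reach is not made up. A row lasts 1/12 s, in which the tool goes at most 41.7 mm and 7.16 degrees, less where a joint would pass 70% of its speed; a pose out of reach is approached as far as the arm can. A call is refused whole if a number of a shift passes 4.17 or a number of a turn 7.16, either way. A call with a gripper value outside its range is refused whole. The fingers move at their own pace and stop on an object; "force" is the grip in N (left out, the last holds). Time passes only in rows, so rows that do not move let the fingers close. It gives the time, the measured TCP pose, the force and the opening at its end, in the units of the state.
- r.get_state(): the state, without advancing time (a new reading comes with each control period).
- r.snapshot(name): name is "scene" or "side" or "wrist"; returns a dict with "color" (384x512x3 uint8, red, green, blue), "fov_y" (degrees; the focal length in pixels is half the picture's height over the tangent of half this angle, whatever the lens; pixels are square), "cx", "cy" (the principal point, pixels), "k1" (the pictures are not rectified: a ray, as slopes to the right and down, at radius r is drawn at 1 + k1 r^2 times it, then the intrinsics apply), "extrinsics" (4x4, takes a point from world to camera coordinates); the wrist camera has in their place "tool_from_camera" (4x4, takes a point from camera to tool coordinates, whose origin is the TCP and whose axes are the tool frame's). Camera axes: x right, y up, looking along -z (the intrinsics and any distortion apply to the point x, -y, -z); pixel columns grow to the right and rows downward; lengths in m; the calibration is good to about 2 mm. A picture is of the moment at which its call begins: read the wrist's pose just before it. There is no depth.
- r.finish_job(): hands the job in, once; it reports no verdict.
The state is a dict: "clock": time; "q": joint angles; "qd": joint speeds; "joint_torque": joint torques, N m; "tool_pos": TCP position; "eef_rot": TCP orientation; "contact_force": force on the tool from outside, world axes, zero at the start; "moment": the same for the moment, N m; "opening": opening from 0.0 (shut) to 1.0 (fully open).
Only numpy, scipy, OpenCV 4.12 (cv2) and the standard library are available. Lean on these libraries where they do the work, as an engineer would, in place of code of your own. Each camera call takes 0.05 s, during which the arm holds its last target. There are 200 camera calls.

TASK

The wiring job in the terminal box with the blue door is finished: push its door shut, firmly but without ramming it, until the sprung latch rides over its strike and snaps in, so that the door stays closed by itself. The neighbouring box with the orange door is still being worked on: leave its door standing open as it is.

Things in the scene. Friction and masses are not known exactly. Their poses are not given: they have to be found in the camera images.
- blue_box: Fixed grey terminal box, 150 (y) x 80 (x) x 130 high, its blue door on the -x side. Origin: centre of the underside, on the console top; +x from front to back. Upright hinge axis at x -54, y +75 mm. Door: flat panel 18 thick about the axis plane, free edge 150 from the axis, 8 to 128 mm high. Steel strike on the -y side, 15 mm out, 54 to 86 high, its lip 5 mm proud of the shut door's face.
- blue_door (a joint): Hinge of the blue door, rad: 0 shut, positive open. At angle a, the point r mm from the axis on its mid-plane is at x = -54 - r sin a, y = 75 - r cos a (mm, box frame). Starts at 0.3 to 0.7, stays where left, firm stop at -0.02. The bolt meets the strike near 0.09; riding over takes about 5 to 10 N at the free edge. Latched, it rests at -0.02 to 0.02.
- blue_latch (a joint): Brass-coloured bolt in the blue door's free edge, 70 mm above the console top, bevelled at the rear; m: 0 = fully out (10 mm out of the edge), up to 0.010 pressed in. The strike presses it in about 7 mm while the door closes; behind the strike lip it springs back to 0.
- orange_edge (a point): Point on the outer face of the orange door, 130 mm from its hinge, 90 mm above the console top. The orange box is fixed, of the same make and size as the blue one, 0.3 to 0.6 m to its left or right (which side varies), its door ajar by 0.3 to 0.7 rad.

How it is judged:
At the end, for the whole second after the job is handed in: The blue door is shut to within 0.025 rad and its latch bolt has sprung out again (pressed in less than 2 mm) behind the strike (value of joint blue_door below 0.025 rad and value of joint blue_latch below 0.002 m); the robot touches nothing.
It fails at once if the orange door is moved (the point near its edge by more than 30 mm) (distance of orange_edge from where it was at the start of the episode above 0.03 m).
It fails at once if the blue box or its door is rammed (pressed by the fingers with over 45 N) (contact force between the fingers and blue_box above 45 N).
It also fails if it takes over 32 s, if anything falls off the work surface, if the arm or the gripper's body presses on something with over 40 N, if the wrist force passes 120 N, or if a joint passes its speed limit or range.

## Working session

There is one attempt and no reset: what is moved stays moved. The work goes in short steps, Python scripts to look and compute and a tool call to move; the robot and the scene stay as the last step left them, time stands still between calls to the robot, and variables do not carry over. Pictures are saved under pics/ and viewed, about 8 in all and at most 12, crops included, and the job is handed in when it is done.

Besides the shell and the picture viewer there is one more tool, called after ">>>" as name([rows], argument=value, ...), one row to a line, values as JSON. drive_tool: Moves the arm, as the interface text tells. Its arguments: {"type":"object","properties":{"deltas":{"type":"array","items":{"type":"array"}},"force":{"type":"number"}},"required":["deltas"]}

```bash
mkdir -p pics; python3 - <<'E'
from plant import r
import cv2,pickle
d={}
for n in("scene","side"):
    s=r.snapshot(n); d[n]=s; cv2.imwrite(f"pics/{n}0.png",cv2.cvtColor(s["color"],cv2.COLOR_RGB2BGR))
    print(n,{k:v for k,v in s.items() if k!="color"})
s=r.get_state();print(s)
s=r.snapshot("wrist");d["wrist"]=s;print({k:v for k,v in s.items() if k!="color"})
pickle.dump(d,open("d.pkl","wb"))
E
```

```text
scene {'fov_y': 43.26927672427377, 'cx': 257.7072745751724, 'cy': 189.02043400297234, 'k1': -0.19509196927212438, 'extrinsics': array([[ 0.65814013, -0.75280427,  0.01171744, -0.37418347],
       [ 0.44671824,  0.40297709,  0.79878175, -0.30197316],
       [-0.60604817, -0.52047593,  0.60150679, -1.00995173],
       [ 0.        ,  0.        ,  0.        ,  1.        ]])}
side {'fov_y': 51.37878065945717, 'cx': 256.8353505931345, 'cy': 190.33434892850255, 'k1': 0.028667158607008986, 'extrinsics': array([[ 7.84139383e-01, -6.20584598e-01,  4.28314582e-04,
        -4.32968574e-01],
       [ 5.56644316e-01,  7.03652460e-01,  4.41611051e-01,
        -3.02637527e-01],
       [-2.74358401e-01, -3.46046198e-01,  8.97206496e-01,
        -1.16941722e+00],
       [ 0.00000000e+00,  0.00000000e+00,  0.00000000e+00,
         1.00000000e+00]])}
{'clock': 0.1, 'q': array([-1.26922818,  0.68989749, -0.19452929,  1.56623313,  0.15727473,
        0.90249335, -0.21511107]), 'qd': array([-0.00036664, -0.00300817, -0.00074665, -0.00148678, -0.00011841,
        0.00028992,  0.00035155]), 'joint_torque': a
[... 186 characters left out ...]
2]), 'eef_rot': array([ 0.09378898,  0.70082577, -0.09494736,  0.70073666]), 'contact_force': array([ 0.66739356, -0.46056829, -0.58402044]), 'moment': array([-0.01339137, -0.03181871,  0.02001003]), 'opening': 1.003776612490346}
{'fov_y': 63.0806578012855, 'cx': 250.97483650517222, 'cy': 190.28542214480956, 'k1': -0.008913878420558134, 'tool_from_camera': array([[ 5.08139745e-04,  3.13502043e-01, -9.49587390e-01,
        -1.35118463e-01],
       [ 9.99999833e-01,  1.01505381e-04,  5.68627818e-04,
         2.55166350e-04],
       [ 2.74654213e-04, -9.49587520e-01, -3.13501939e-01,
        -8.14304876e-02],
       [ 0.00000000e+00,  0.00000000e+00,  0.00000000e+00,
         1.00000000e+00]])}
```

View pics/scene0.png

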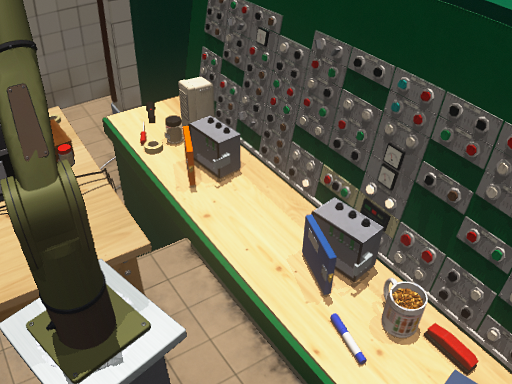

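View pics/side0.png

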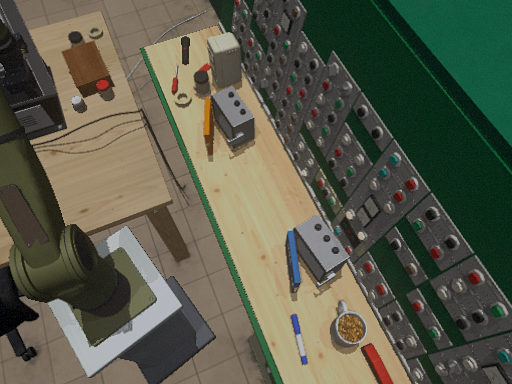

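Scene: the blue box is centred near (347,235) with its door ajar at (318,252), and the orange box is up-left near (213,145). Side: blue box near (320,248), door at (293,260). I'll crop in for corners.

```bash
python3 - <<'E'
import cv2,numpy as np
a=cv2.imread("pics/scene0.png")[185:305,290:400]; b=cv2.imread("pics/side0.png")[200:310,275:365]
a=cv2.resize(a,(0,0),fx=4.5,fy=4.5,interpolation=2)[:540];b=cv2.resize(b,(0,0),fx=4,fy=4,interpolation=2)
o=np.zeros((540,800,3),np.uint8);o[:540,:440]=cv2.resize(a,(440,480),interpolation=2) if 0 else cv2.copyMakeBorder(cv2.resize(cv2.imread("pics/scene0.png")[185:305,290:400],(440,480),interpolation=2),0,60,0,0,0);o[:440,440:800]=b
cv2.imwrite("pics/c.png",o)
E
```

```text
(no output)
```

View pics/c.png

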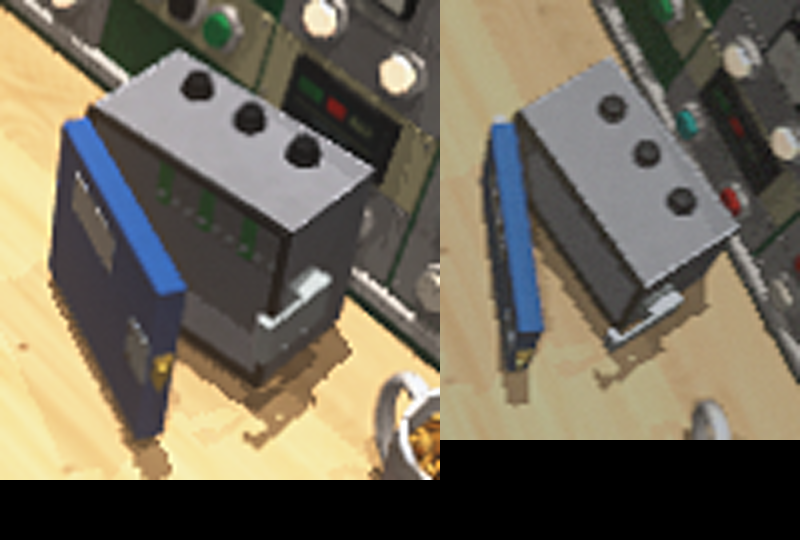

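```bash
cat > h.py <<'E'
import numpy as np
def proj(s,P,E=None):
    E=s["extrinsics"] if E is None else E
    c=(E@np.c_[P,np.ones(len(P))].T).T[:,:3]
    u=np.c_[c[:,0],-c[:,1]]/(-c[:,2:]); f=s["color"].shape[0]/2/np.tan(np.radians(s["fov_y"]/2))
    return u*(1+s["k1"]*(u**2).sum(1,keepdims=True))*f+[s["cx"],s["cy"]]
def door(r,t,z,a): return [-.054-r*np.sin(a)-t*np.cos(a), .075-r*np.cos(a)+t*np.sin(a), z]
def W(p,P):
    c,s=np.cos(p[2]),np.sin(p[2]); P=np.array(P)
    return np.c_[p[0]+c*P[:,0]-s*P[:,1],p[1]+s*P[:,0]+c*P[:,1],P[:,2]]
E
python3 - <<'E'
from h import *; import pickle
from scipy.optimize import least_squares
d=pickle.load(open("d.pkl","rb"))
top=[[-.04,.075,.13],[.04,.075,.13],[.04,-.075,.13],[-.04,-.075,.13]]
pa=np.array([[93,103],[180,50],[373,170],[290,234],[258,383],[153,293],[186,290]])/4+[290,185]
pb=np.array([[77,112],[168,57],[300,228],[203,288],[78,335],[102,330]])/4+[275,200]
def res(p):
    dr=[door(.15,.009,.128,p[3]),door(.15,-.009,.128,p[3])]
    return np.r_[(proj(d["scene"],W(p,top+[[-.04,-.075,0]]+dr))-pa).ravel(),(proj(d["side"],W(p,top+dr))-pb).ravel()]
s=least_squares(res,[.6,0,0,.5],loss="soft_l1")
p=s.x;print(p.round(4));print(res(p).reshape(-1,2).round(1).tolist())
np.save("p.npy",p)
for a in (p[3],.09,0):
    print(a,W(p,[door(0,0,.07,a),door(.15,0,.07,a),door(.12,.009,.07,a)]).round(4).tolist())
print("normal(out) yaw deg of box -x", np.degrees(p[2]))
E
```

```text
[ 0.551  -0.2905 -0.1165  0.4667]
[[-0.9, -0.1], [-0.6, -0.6], [0.5, -0.5], [-0.2, -0.3], [-0.5, 2.4], [0.3, 0.3], [-0.1, -0.5], [0.3, -0.5], [0.8, -0.5], [0.1, 0.2], [0.4, 0.5], [-0.5, 0.1], [0.3, 0.8]]
0.4666784844267822 [[0.5061, -0.2097, 0.07], [0.4235, -0.3349, 0.07], [0.4325, -0.3049, 0.07]]
0.09 [[0.5061, -0.2097, 0.07], [0.4754, -0.3565, 0.07], [0.4727, -0.3253, 0.07]]
0 [[0.5061, -0.2097, 0.07], [0.4887, -0.3587, 0.07], [0.4832, -0.3278, 0.07]]
normal(out) yaw deg of box -x -6.674110930166438
```

```bash
python3 - <<'E'
from plant import r; from h import *
from scipy.spatial.transform import Rotation as R
s=r.get_state();M=R.from_quat(s["eef_rot"]).as_matrix();print(M.round(3),r.tip_reach)
p=np.load("p.npy")
for k in(0,1):
    yb=np.array([-np.sin(p[2]),np.cos(p[2]),0])*(1-2*k)
    T=np.c_[[0,0,-1],yb,np.cross([0,0,-1],yb)];rv=R.from_matrix(M.T@T).as_rotvec(degrees=True);print(rv.round(1))
    print(T.round(3).tolist())
    for n,P in dict(pre=door(.115,.05,.1,p[3]),touch=door(.115,.018,.1,p[3]),end=door(.115,.018,.1,0)).items():print(n,W(p,[P]).round(4))
    for Pw in ([.45,.4,.25],[.56,.1,.25],[.52,-.15,.25]):print(Pw,((np.array(Pw)-s["tool_pos"])@T*100).round(1))
E
```

```text
[[-0.     0.265  0.964]
 [-0.001  0.964 -0.265]
 [-1.    -0.001  0.   ]] 0.011
[-8.7  0.   0.1]
[[0.0, 0.116, 0.993], [0.0, 0.993, -0.116], [-1.0, 0.0, 0.0]]
pre [[ 0.4011 -0.2782  0.1   ]]
touch [[ 0.4278 -0.2958  0.1   ]]
end [[ 0.4749 -0.3218  0.1   ]]
[0.45, 0.4, 0.25] [ -0.1 -16.8  30.6]
[0.56, 0.1, 0.25] [ -0.1 -45.3  45. ]
[0.52, -0.15, 0.25] [ -0.1 -70.6  44. ]
[ 1.713e+02  1.000e-01 -0.000e+00]
[[0.0, -0.116, -0.993], [0.0, -0.993, 0.116], [-1.0, -0.0, 0.0]]
pre [[ 0.4011 -0.2782  0.1   ]]
touch [[ 0.4278 -0.2958  0.1   ]]
end [[ 0.4749 -0.3218  0.1   ]]
[0.45, 0.4, 0.25] [ -0.1  16.8 -30.6]
[0.56, 0.1, 0.25] [ -0.1  45.3 -45. ]
[0.52, -0.15, 0.25] [ -0.1  70.6 -44. ]
```

>>> drive_tool([
  [[-4.35, 0, 0], [0, 0, 0], 0],
  [[-4.35, 0, 0], [0, 0, 0], 0],
  [[0, 0, 0], [0, -1.7, 3.05], 0],
  [[0, 0, 0], [0, -1.7, 3.05], 0],
  [[0, 0, 0], [0, -1.7, 3.05], 0],
  [[0, 0, 0], [0, -1.7, 3.05], 0],
  [[0, 0, 0], [0, -1.7, 3.05], 0],
  [[0, 0, 0], [0, -1.7, 3.05], 0],
  [[0, 0, 0], [0, -1.7, 3.05], 0],
  [[0, 0, 0], [0, -1.7, 3.05], 0],
  [[0, 0, 0], [0, -1.7, 3.05], 0],
  [[0, 0, 0], [0, -1.7, 3.05], 0],
], force=20)

```text
clock: 1.15
tool_pos: [0.4498, 0.3972, 0.2495]
eef_rot: [0.041, 0.706, -0.041, 0.706]
contact_force: [0.5, 0.7, 0.5]
opening: 0.111
```

>>> drive_tool([
  [[0, 0, 0], [0, -2.9, 1.4], 0],
  [[0, 0, 0], [0, -2.9, 1.4], 0],
  [[0, 0, 0], [0, -2.9, 1.4], 0],
  [[0, 0, 0], [0, -2.9, 1.4], 0],
  [[0, 0, 0], [0, -2.9, 1.4], 0],
  [[0, 0, 0], [0, -2.9, 1.4], 0],
  [[0, 0, 0], [0, -2.9, 1.4], 0],
  [[0, 0, 0], [0, -2.9, 1.4], 0],
  [[0, 0, 0], [0, -2.9, 1.4], 0],
  [[0, 0, 0], [0, -2.9, 1.4], 0],
])

```text
clock: 1.98
tool_pos: [0.5543, 0.0927, 0.2495]
eef_rot: [0.041, 0.706, -0.041, 0.706]
contact_force: [0.8, -0.7, 0.4]
opening: 0.006
```

>>> drive_tool([
  [[0, 0, 0], [0, -3.5, -1.0], 0],
  [[0, 0, 0], [0, -3.5, -1.0], 0],
  [[0, 0, 0], [0, -3.5, -1.0], 0],
  [[0, 0, 0], [0, -3.5, -1.0], 0],
  [[0, 0, 0], [0, -3.5, -1.0], 0],
  [[0, 0, 0], [0, -3.5, -1.0], 0],
  [[0, 0, 0], [0, -3.5, -1.0], 0],
  [[0, 0, 0], [0, -3.5, -1.0], 0],
  [[0, 0, 0], [0, -3.5, -1.0], 0],
  [[0, 0, 0], [0, -3.5, -1.0], 0],
  [[0, 0, 0], [0, -3.5, -1.0], 0],
  [[0, 0, 0], [0, 0, 0], 0],
])

```text
clock: 2.98
tool_pos: [0.3957, -0.2832, 0.2491]
eef_rot: [0.044, 0.707, -0.047, 0.704]
contact_force: [-0.5, 0.3, -0.5]
opening: 0.002
```

```bash
python3 - <<'E'
from plant import r
import cv2
print(r.get_state()["tool_pos"],r.get_state()["q"].round(2))
s=r.snapshot("side");cv2.imwrite("pics/s1.png",cv2.resize(cv2.cvtColor(s["color"],cv2.COLOR_RGB2BGR)[130:330,200:420],None,fx=2.5,fy=2.5))
E
```

```text
[ 0.39566454 -0.28324553  0.24911146] [ 0.76  0.53 -0.36  1.97  0.29  0.7   1.66]
```

View pics/s1.png

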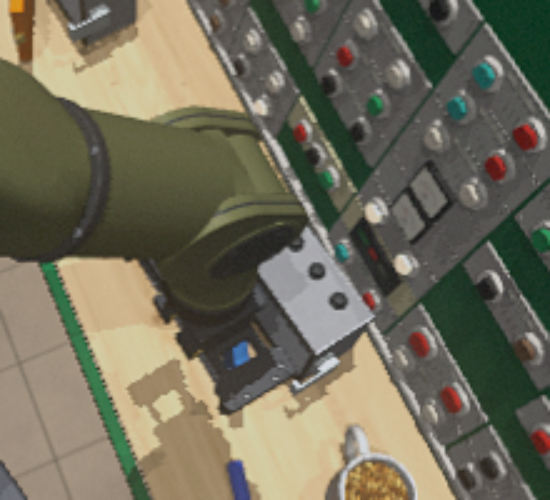

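View: the gripper hovers above and in front of the blue door with clear space; now descend.

>>> drive_tool([
  [[0, 0, 0], [3, 0, 0], 0],
  [[0, 0, 0], [3, 0, 0], 0],
  [[0, 0, 0], [3, 0, 0], 0],
  [[0, 0, 0], [3, 0, 0], 0],
  [[0, 0, 0], [2.6, 0, 0], 0],
  [[0, 0, 0], [0, 0, 0], 0],
  [[0, 0, 0], [0, 0, 0], 0],
])

```text
clock: 3.62
tool_pos: [0.4004, -0.2738, 0.1031]
eef_rot: [0.041, 0.707, -0.04, 0.705]
contact_force: [0.6, -0.1, 0.7]
opening: 0.003
```

```bash
python3 - <<'E'
from plant import r
import cv2
print(r.get_state()["tool_pos"],r.get_state()["contact_force"])
s=r.snapshot("wrist");cv2.imwrite("pics/w1.png",cv2.cvtColor(s["color"],cv2.COLOR_RGB2BGR))
E
```

```text
[ 0.40040497 -0.27378339  0.1031076 ] [ 0.63204009 -0.11685705  0.65660613]
```

View pics/w1.png

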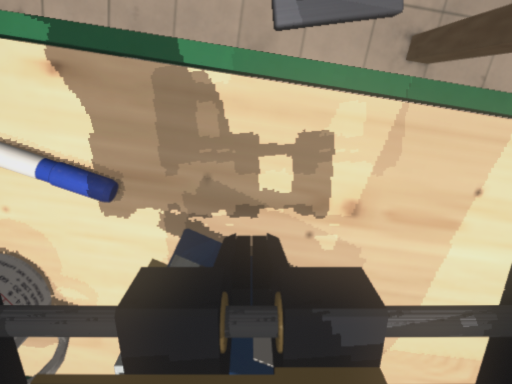

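The fingers stand in front of the door, whose blue panel shows at (200,250), its free edge at left. Approach to contact.

>>> drive_tool([
  [[0, 0, 0], [0, -0.5, 0.5], 0],
  [[0, 0, 0], [0, -0.5, 0.5], 0],
  [[0, 0, 0], [0, -0.5, 0.5], 0],
  [[0, 0, 0], [0, -0.4, 0.5], 0],
  [[0, 0, 0], [0, -0.2, 0.4], 0],
  [[0, 0, 0], [0, -0.2, 0.4], 0],
  [[0, 0, 0], [0, -0.2, 0.4], 0],
  [[0, 0, 0], [0, -0.2, 0.4], 0],
])

```text
clock: 4.33
tool_pos: [0.4332, -0.3064, 0.1037]
eef_rot: [0.041, 0.706, -0.041, 0.706]
contact_force: [0.4, -0.2, -0.4]
opening: 0.006
```

>>> drive_tool([
  [[0, 0, 0], [0, -0.2, 0.4], 0],
  [[0, 0, 0], [0, -0.2, 0.4], 0],
  [[0, 0, 0], [0, -0.2, 0.4], 0],
  [[0, 0, 0], [0, -0.2, 0.4], 0],
])

```text
clock: 4.67
tool_pos: [0.4483, -0.3161, 0.1036]
eef_rot: [0.041, 0.706, -0.041, 0.706]
contact_force: [-0.4, 0.9, -0.0]
opening: 0.007
```

>>> drive_tool([
  [[0, 0, 0], [0, 0, 0.3], 0],
  [[0, 0, 0], [0, 0, 0.3], 0],
  [[0, 0, 0], [0, 0, 0.3], 0],
  [[0, 0, 0], [0, 0, 0.3], 0],
])

```text
clock: 5.0
tool_pos: [0.46, -0.3175, 0.1037]
eef_rot: [0.041, 0.706, -0.041, 0.706]
contact_force: [-0.1, -0.3, -0.1]
opening: 0.008
```

>>> drive_tool([
  [[0, 0, 0], [0, 0, 0.2], 0],
  [[0, 0, 0], [0, 0, 0.2], 0],
  [[0, 0, 0], [0, 0, 0.2], 0],
])

```text
clock: 5.25
tool_pos: [0.464, -0.3181, 0.1035]
eef_rot: [0.041, 0.707, -0.041, 0.704]
contact_force: [-5.4, 0.7, 4.7]
opening: 0.003
```

Contact with the strike is beginning (about 5 N). Continue in small steps.

>>> drive_tool([
  [[0, 0, 0], [0, 0, 0.15], 0],
  [[0, 0, 0], [0, 0, 0.15], 0],
])

```text
clock: 5.42
tool_pos: [0.4661, -0.3186, 0.1036]
eef_rot: [0.041, 0.708, -0.041, 0.704]
contact_force: [-7.4, 0.2, 6.6]
opening: 0.009
```

>>> drive_tool([
  [[0, 0, 0], [0, 0, 0.15], 0],
  [[0, 0, 0], [0, 0, 0.15], 0],
])

```text
clock: 5.58
tool_pos: [0.4689, -0.3193, 0.1035]
eef_rot: [0.041, 0.708, -0.042, 0.704]
contact_force: [-3.5, -0.2, 1.5]
opening: 0.008
```

>>> drive_tool([
  [[0, 0, 0], [0, 0, 0.15], 0],
  [[0, 0, 0], [0, 0, 0.15], 0],
])

```text
clock: 5.75
tool_pos: [0.4754, -0.3193, 0.1038]
eef_rot: [0.041, 0.705, -0.041, 0.706]
contact_force: [-1.2, -0.5, 0.6]
opening: 0.005
```

>>> drive_tool([
  [[0, 0, 0], [0, 0, 0.15], 0],
  [[0, 0, 0], [0, 0, 0], 0],
])

```text
clock: 5.92
tool_pos: [0.4765, -0.3193, 0.1037]
eef_rot: [0.041, 0.706, -0.041, 0.706]
contact_force: [-1.2, -0.4, 1.5]
opening: 0.008
```

>>> drive_tool([
  [[0, 0, 0], [0, 0, 0.15], 0],
  [[0, 0, 0], [0, 0, 0], 0],
])

```text
clock: 6.08
tool_pos: [0.4765, -0.3193, 0.1036]
eef_rot: [0.041, 0.707, -0.041, 0.705]
contact_force: [-4.7, 1.3, 2.3]
opening: 0.006
```

>>> drive_tool([
  [[0, 0, 0], [0, 0, 0.2], 0],
  [[0, 0, 0], [0, 0, 0.1], 0],
  [[0, 0, 0], [0, 0, 0], 0],
])

```text
clock: 6.33
tool_pos: [0.4764, -0.3194, 0.1033]
eef_rot: [0.041, 0.709, -0.041, 0.703]
contact_force: [-10.0, 1.3, 7.7]
opening: 0.005
```

>>> drive_tool([
  [[0, 0, 0], [0, 0, -0.5], 0],
  [[0, 0, 0], [0, 0, -1.5], 0],
  [[0, 0, 0], [0, 0, -2], 0],
  [[0, 0, 0], [0, 0, -2], 0],
  [[0, 0, 0], [-3, 0, -1], 0],
  [[0, 0, 0], [-4, 0, 0], 0],
  [[0, 0, 0], [-4, 0, 0], 0],
  [[0, 0, 0], [-3, 2, 0], 0],
  [[0, 0, 0], [0, 4, 0], 0],
  [[0, 0, 0], [0, 4, 0], 0],
  [[0, 0, 0], [0, 4, 0], 0],
  [[0, 0, 0], [0, 4, 0.5], 0],
])

```text
clock: 7.33
tool_pos: [0.4375, -0.1317, 0.2443]
eef_rot: [0.041, 0.705, -0.041, 0.707]
contact_force: [0.9, 0.3, 0.4]
opening: 0.008
```

>>> drive_tool([
  [[0, 0, 0], [0, 3, 1], 0],
  [[0, 0, 0], [0, 3, 1], 0],
  [[0, 0, 0], [0, 3, 1], 0],
  [[0, 0, 0], [0, 3, 1], 0],
  [[0, 0, 0], [0, 0, 0], 0],
  [[0, 0, 0], [0, 0, 0], 0],
])

```text
clock: 7.83
tool_pos: [0.4922, -0.0162, 0.244]
eef_rot: [0.04, 0.705, -0.038, 0.707]
contact_force: [0.1, -0.6, -0.4]
opening: 0.004
```

```bash
python3 - <<'E'
from plant import r
from h import *
import cv2
s=r.get_state();print(s["tool_pos"],s["contact_force"],s["clock"])
p=np.load("p.npy");ims=[]
for n,(x,y) in dict(scene=(290,185),side=(270,200)).items():
    s=r.snapshot(n);im=cv2.cvtColor(s["color"],cv2.COLOR_RGB2BGR)[y:y+120,x:x+100];im=cv2.resize(im,None,fx=4,fy=4,interpolation=2)
    for a,c in((0,(0,255,0)),(.09,(0,0,255))):
        q=(proj(s,W(p,[door(.15,.009,.128,a),door(0,.009,.128,a),door(.15,.009,.008,a)]))-[x,y])*4
        for u in q:cv2.circle(im,tuple(int(v) for v in u),3,c,1)
    ims.append(im)
cv2.imwrite("pics/e.png",np.hstack(ims))
E
```

```text
[ 0.49219738 -0.01624405  0.2439701 ] [ 0.06600518 -0.64169838 -0.44284361] 7.8333
```

View pics/e.png

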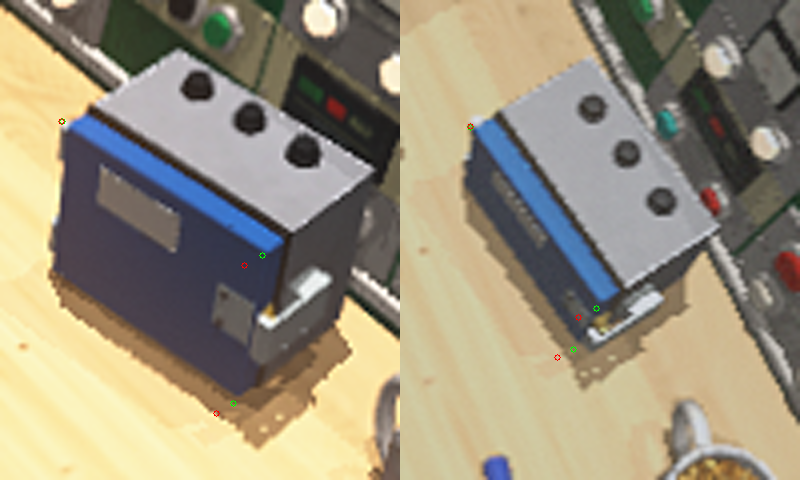

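The door lies flush and parallel to the box front, its free edge at about (275,245), with the brass bolt behind the strike lip at about (270,310). Nothing is touching it, so I'm handing in.

```bash
python3 -c "
from plant import r
print(r.finish_job(), r.get_state()['clock'])"
```

```text
the job is handed in; nothing more can be done
the job is handed in; nothing more can be done
```

The blue door is shut and by all signs latched, and I've handed the job in. No verdict was reported, and I could not read the door and latch joints directly.

- **Push:** I used the closed fingertips. The force rose to about 10 N as the bolt rode over the strike, then dropped as it snapped in. I pressed on to the stop at about 13 N, well under the 45 N limit. The fingers travelled about 12 mm from the first contact with the strike, roughly 0.11 rad, which puts the door at its -0.02 stop.
- **Final check:** After backing off, both cameras showed the door flush with the box and the bolt behind the strike lip. The arm was in free air with about 0 N on it at 7.8 s.
- **Disagreement:** The drawn door edge for angle 0, from my fitted box pose, sits a few mm in front of the real door. That fits a small pose error plus the door resting slightly past 0.
- **Orange door:** I kept clear of it, passing at 0.25 m height, and felt no contact. I did not measure its position again.

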